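# Clear the photometer and set it to 540 nm

### The arm

A 6-joint arm with a two-finger parallel gripper is mounted at the origin on the work surface. World frame = base frame: x ahead of the robot, y to its left, z up, the work surface at z = 0. Lengths are in m, angles in rad, forces in N, time in s.
With the tool pointing down it reaches from about 0.35 to 0.975 m from the base axis. Payload 4.9 kg.
Tool frame: the origin (TCP) lies midway between the tips of the shut fingers; the grasp point (between the pads) lies 19 mm behind it; z points along the fingers, y is the line along which they close (so a half turn about z gives the same grasp; the last joint's range is limited). The gripper opens to 85 mm and grips with 20 to 120 N. Pads are 22 mm wide; open, the fingers measure 114 mm over their backs; the gripper's body (76 mm by 85 mm) begins 54 mm behind the grasp point. The pads swing forward as they close: fully open they stand 13 mm farther back than shut.
Start: joints at [1.083, 0.053, 1.613, -0, 1.476, -0.119], TCP at [0.225, 0.583, 0.231] pointing down, gripper open.
Joint ranges: [-3.01, 3.01], [-1.01, 2.22], [0.06, 2.58], [-1.02, 4.17], [0.09, 2.62], [-3.14, 3.14]. Speed limits (rad/s): [2.57, 2.57, 3.14, 3.14, 3.14, 3.14].

### API

Orientations are given as a unit quaternion [w, x, y, z].
In Python, from plant import state, grab_frame, job_done, cut_out, place_of gives the robot as it stands.
- The arm moves only by the tool jog_arm, never from a script. Its argument "motion" is text: rows parted by semicolons, each of 7 numbers parted by spaces: the opening in per cent of the stroke, from 0 (shut) to 100 (fully open), then the shift along the tool's x, y, z as a fraction of full scale, then the turn, a rotation vector about the tool's x, y, z as a fraction of full scale. A call has exactly 5 rows; each row is the pose to reach, as a shift and turn from the pose commanded when the call began, along the tool's axes at that moment; what a row does not reach only later rows make up. Full scale, the value 1, is 50 cm for a shift and 1.5 rad for a turn. A row lasts 1/8 s, in which the tool goes at most 62.5 mm and 10.7 degrees, less where a joint would pass 70% of its speed; a pose out of reach is approached as far as the arm can. A call with a number of a shift or a turn outside -1 to 1 is refused whole. A call with a gripper value outside its range is refused whole. The fingers move at their own pace and stop on an object; the grip force is fixed at half the most. Time passes only in rows, so rows that repeat a pose let the fingers close, or fill a call up. It gives the time, the measured TCP pose, the force, the opening and the grip force at its end, in the units of the state.
- state(): the state, without advancing time (a new reading comes with each control period).
- grab_frame(name): name is "side" or "top" or "wrist"; returns a dict with "color" (400x640x3 uint8, red, green, blue), "range_z" (400x640 float32, m along the optical axis (not along the pixel's ray), 0 where there is no reading), "intrinsics" (3x3 intrinsics, pixels), "world_from_camera" (4x4, takes a point from camera to world coordinates). Camera axes: x right, y up, looking along -z (the intrinsics and any distortion apply to the point x, -y, -z); pixel columns grow to the right and rows downward; lengths in m; the calibration is good to about 2 mm. A picture is of the moment at which its call begins.
- job_done(): hands the job in; it is judged then, once.
Trained networks look in the newest picture that a camera, given by its name, has taken for a name from the list of things; names that differ only in an ending like _2 or _b are one class to them, and where a whole thing is asked for, a point or a joint stands for the part that bears it (a point fixed in the world has none). Each returns a list of dicts, best first, with "p" (0 to 1); they miss things now and then, are a little off and sometimes report something else, mostly with a low value. They report only what shows in the picture. A call takes as long as a camera call. They do not tell look-alikes from the thing itself.
- cut_out(camera, thing): "pixels" (400x640 bool, what is visible of it).
- place_of(camera, thing): "at" ([x, y, z] in m, in world coordinates, good to about 4 mm: a listed point, or the origin of a listed thing).
The state is a dict: "time": time; "joint_pos": joint angles; "joint_vel": joint speeds; "joint_efforts": joint torques, N m; "tool_pos": TCP position; "tool_rot": TCP orientation; "contact_force": force on the tool from outside, world axes, zero at the start; "ft_torque": the same for the moment, N m; "gripper_width": opening from 0.0 (shut) to 1.0 (fully open); "grasp_force": force on a finger pad.
Only numpy, scipy, OpenCV 4.12 (cv2) and the standard library are available. Lean on these libraries where they do the work, as an engineer would, in place of code of your own. Each camera call takes 0.05 s, during which the arm holds its last target. There are 200 camera calls.

### The job

Get the photometer ready for a reading at 540 nm: move the brown bottle that was left on the sample-chamber lid and stand it in the white tray, then open the lid, lift the forgotten glass cell out of the chamber and stand it upright in the blue box, and shut the lid fully. With the lid shut, take up the play in the wavelength screw: turn the dial up beyond 550 nm, then bring it back down to 540 nm and leave it there. Set the glass down without dropping or tipping it, and leave the jar and the beaker where they are.

Things in the scene. Friction and masses are not known exactly. Their poses are not given: they have to be found in the camera images.
- photometer: Bench photometer, light grey, 300 deep (x) x 370 wide (y), fixed. Origin: centre of its underside, at bench level; x to its back, y to its left, z up. Left (y 15 to 185): sample chamber under the lid, rim at z 135; inside x -95 to 60, y 32 to 172, floor z 70. Right (y -185 to 15): console, panel sloping up to the back at 25 deg (z 75 at x -150 to z 154 at x 20), flat behind at z 154.
- lid (a joint): Chamber lid, light grey plate 170 (x) x 155 (y) x 12 thick, hinged along its back edge (point lid_hinge). 0 = shut, grows as the front edge swings up, about 1.57 = upright, stops at 1.75. A stiff hinge (0.3 N m) keeps it where it is left; 2 to 3 N at the handle moves it.
- lid_hinge (a point): Middle of the lid's hinge line, which runs along the photometer's y; fixed to the photometer, same axes. Shut, the lid's lower face is level with this point and its upper face 12 higher.
- lid_handle (a point): Centre of the grip bar (12 diameter, along y) of the black bow handle on the lid, 18 from its front edge; moves with the lid. Shut: 152 in front (-x) of lid_hinge, 36 above it, 24 above the lid. A cheek at each end, 14 (x) x 8 (y), reaches 10 above the bar's centre; 44 wide over the cheeks (y). Pinched over the cheeks it pivots between the fingers as the lid swings.
- dial (a joint): Wavelength dial on the panel, rad: nm = 340 + 100 x value, so 540 nm = 2.00, 550 nm = 2.10; range 0 to 4.4. Grows turning clockwise as seen facing the panel; stays where left (0.05 N m friction). White line on black knob and skirt: at 540 nm it points straight up the slope to the wide green mark on the pale ring; 100 nm = 1 rad clockwise. Ticks every 20 nm, long ones at the hundreds.
- dial_axis (a point): Point on the dial's axis 24 above the panel: where to grip. Fixed to the photometer, same axes. The axis is square to the panel, 25 degrees from vertical, outer end leaning to the front: direction (-0.423, 0, 0.906) in the photometer's axes. Knob: black cylinder, 42 diameter, from 4 to 35 above the panel, on a thin skirt of 60 diameter.
- chamber (a point): Point on the chamber floor on which the cell stands at the start, within 5 mm of the middle of the cell's foot; fixed to the photometer with its axes, 65 below the chamber's rim.
- bottle_mid (a point): Half-way up (67) the axis of the brown glass bottle, z up: body 60 diameter up to 84 high, sloping shoulder, then a blue cap of 36 diameter from 104 to 134 (the top), so the cap's middle is 52 above this point. 0.15 to 0.31 kg. Stands upright on the lid at the start.
- cell_mid (a point): Centre (half-way up, 27.5) of the glass cell, z up, y along it. Black foot 34 (x) x 110 (y) x 8 high, clear glass trough 22 x 100 up to 50, white cover 24 x 104 from 49 to 55 (its top). 0.13 to 0.25 kg. Stands in the chamber with its length along the photometer's y, give or take 5 degrees; hidden until the lid is open.
- tray: White plastic bottle tray, 170 x 170, rim 25 high, walls and floor 4 thick, fixed to the bench to the left or right of the photometer. Origin: centre of its underside, at bench level, z up.
- cellbox: Blue plastic box for cells, shallow and open, 170 x 170, rim 25 high, walls and floor 4 thick, fixed to the bench on the side opposite the white tray. Origin: centre of its underside, at bench level, z up.
- jar: Bystander: dark jar with a red lid, 72 diameter, 92 high, standing free. Origin: centre of its underside.
- beaker: Bystander: clear glass beaker, 74 diameter, 90 high, standing free. Origin: centre of its underside.
Not all that is in view belongs to the job. Of the things that look like the tray, take the one that is farthest to the robot's right at the start.

How it is judged:
By the outcome, as a careful person would: the job done as asked, in the order asked, and still so for the second after the job is handed in, with the robot touching nothing.
It also fails if it takes over 72 s, if anything falls off the work surface, if the arm or the gripper's body presses on something with over 40 N, if the wrist force passes 120 N, or if a joint passes its speed limit or range.

## Working session

There is one attempt and no reset: what is moved stays moved. The work goes in short steps, Python scripts to look and compute and a tool call to move; the robot and the scene stay as the last step left them, time stands still between calls to the robot, and variables do not carry over. Pictures are saved under pics/ and viewed, at most 10 in all, crops included, and the job is handed in when it is done.

Besides the shell and the picture viewer there is one more tool, called after "Emit:" in YAML: its name, and indented under it one key for each argument. jog_arm: Moves the arm, as the interface text tells. Shift numbers are shares of 50 cm and turn numbers shares of 1.5 rad, none past 1 either way. Its arguments: {"type":"object","properties":{"motion":{"type":"string"}},"required":["motion"]}

```bash
mkdir -p pics; ls
cat > h.py <<'E'
import numpy as np, cv2
from plant import state, grab_frame, job_done, cut_out, place_of
from scipy.spatial.transform import Rotation as R
def q2R(q): return R.from_quat([q[1],q[2],q[3],q[0]])
def cloud(f):
    K=f["intrinsics"];z=f["range_z"];v,u=np.mgrid[:400,:640]
    p=np.stack([(u-K[0,2])/K[0,0]*z,-(v-K[1,2])/K[1,1]*z,-z,np.ones_like(z)],-1)
    return (p@f["world_from_camera"].T)[...,:3]
def save(f,n,box=None,s=1):
    c=f["color"][...,::-1]
    if box: c=c[box[1]:box[3],box[0]:box[2]]
    cv2.imwrite("pics/"+n,cv2.resize(c,None,fx=s,fy=s,interpolation=cv2.INTER_CUBIC))
E
python3 - <<'E'
from h import *
s=state();print(s)
for c in("top","side"):
    f=grab_frame(c);save(f,c+"0.png");np.savez(c+"0",**f)
    print(c,f["world_from_camera"][:3,3].round(2))
    for t in "photometer lid_hinge lid_handle dial dial_axis chamber bottle_mid tray cellbox jar beaker".split():
        print(c,t,[(round(d["p"],2),np.round(d["at"],3).tolist()) for d in place_of(c,t)][:4])
E
```

```text
pics
{'time': 0.0, 'joint_pos': array([ 1.08303582e+00,  5.33623969e-02,  1.61430771e+00,  1.88956347e-06,
        1.47598586e+00, -1.18998257e-01]), 'joint_vel': array([-0.0003314 , -0.00014501,  0.0003746 , -0.00052724,  0.0007491 ,
       -0.00050753]), 'joint_efforts': array([-1.09455159e-03, -3.93682945e+01, -3.70171916e+01, -9.23343782e-05,
        6.83884675e-03,  2.96041003e-05]), 'tool_pos': array([0.22499133, 0.58242856, 0.23005139]), 'tool_rot': array([-3.09102694e-04,  1.83338176e-01,  9.83049362e-01, -9.84265270e-04]), 'contact_force': array([ 0.30717885, -0.30142496, -0.24655741]), 'ft_torque': array([ 0.03550942, -0.0293349 , -0.02386962]), 'grasp_force': 0.0, 'gripper_width': 0.9999380021443789}
top [ 0.28 -0.02  1.46]
top photometer [(0.88, [0.591, 0.027, -0.0])]
top lid_hinge [(0.77, [0.658, 0.138, 0.139])]
top lid_handle [(0.73, [0.507, 0.131, 0.174]), (0.73, [0.476, 0.393, -0.004])]Traceback (most recent call last):
  File "<stdin>", line 7, in <module>
ValueError: it knows: beaker, bottle_mid, cell_mid, cellbox, chamber, dial_axis, jar, lid_handle, lid_hinge, photometer, tray
```

Run:
```python
from h import *
for c in("top","side"):
    f=grab_frame(c);save(f,c+"0.png");np.savez(c+"0",**f)
    print(c,f["world_from_camera"][:3,3].round(2))
    for t in "photometer lid_hinge lid_handle dial_axis chamber bottle_mid tray cellbox jar beaker".split():
        print(c,t,[(round(d["p"],2),np.round(d["at"],3).tolist()) for d in place_of(c,t)][:4])
```

```text
top [ 0.28 -0.02  1.46]
top photometer [(0.79, [0.593, 0.025, 0.003]), (0.21, [0.656, 0.136, 0.139])]
top lid_hinge [(0.83, [0.657, 0.137, 0.139])]
top lid_handle [(0.93, [0.504, 0.129, 0.175])]
top dial_axis [(0.74, [0.546, -0.077, 0.144])]
top chamber []
top bottle_mid []
top tray [(0.88, [0.45, -0.378, -0.002]), (0.87, [0.201, -0.302, 0.003]), (0.59, [0.542, -0.079, 0.147]), (0.43, [0.661, 0.4, -0.002])]
top cellbox [(0.7, [0.474, 0.395, -0.002])]
top jar [(0.56, [0.67, -0.357, 0.004])]
top beaker [(0.78, [0.661, 0.397, 0.002])]
side [-0.15  1.11  1.05]
side photometer []
side lid_hinge [(0.81, [0.657, 0.14, 0.135]), (0.16, [0.663, 0.398, -0.0])]
side lid_handle []
side dial_axis [(0.85, [0.544, -0.079, 0.148])]
side chamber []
side bottle_mid [(0.73, [0.608, 0.127, 0.214])]
side tray [(0.65, [0.199, -0.3, 0.003])]
side cellbox [(0.89, [0.473, 0.39, 0.001])]
side jar [(0.75, [0.674, -0.358, -0.003])]
side beaker [(0.57, [0.662, 0.398, -0.003])]
```

View pics/top0.png

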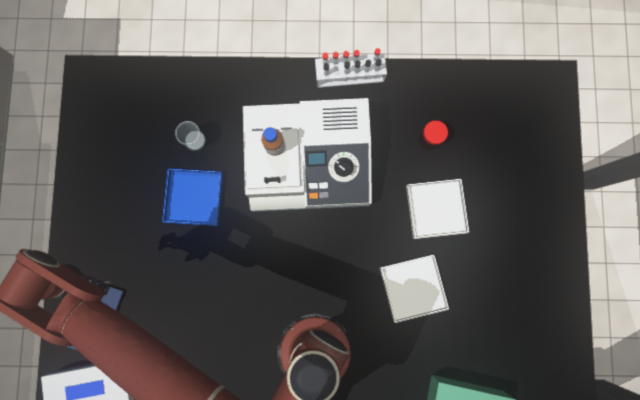

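View pics/side0.png

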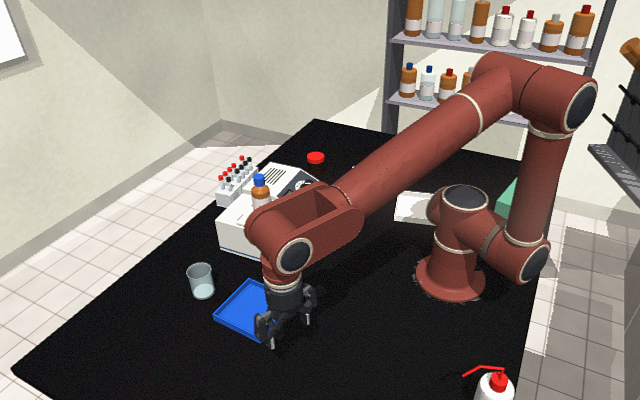

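The candidates for the white tray are (437,208), which is at y=-0.378, and (414,288), at y=-0.302. I choose the one at (437,208) because it is farthest right. The white board at (85,385) on the left is not a tray. The only bottle on the lid is at (271,140), and the shelf bottles are background. The cellbox is at (193,197), the beaker at (190,135) and the jar at (435,132).

```bash
cat >> h.py <<'E'
def plan(pos,rot):
    "fractions of full scale from the measured pose to world TCP pos / Rotation"
    s=state();r=q2R(s["tool_rot"])
    d=r.inv().apply(np.array(pos)-s["tool_pos"]);w=(r.inv()*rot).as_rotvec()
    print("shift",(d/.5).round(3),"turn",(w/1.5).round(3),"| m",np.linalg.norm(d).round(3),"deg",np.degrees(np.linalg.norm(w)).round(1))
def down(yaw_deg):
    "tool down, tool y axis (closing) at yaw_deg from world x"
    a=np.radians(yaw_deg);y=np.array([np.cos(a),np.sin(a),0]);z=np.array([0,0,-1.])
    return R.from_matrix(np.stack([np.cross(y,z),y,z],1))
E
python3 - <<'E'
from h import *
f=grab_frame("top");P=cloud(f);save(f,"trays.png",(360,100,500,340),2.4)
for t in("photometer","tray","cellbox"):
    for d in cut_out("top",t)[:4]:
        m=d["pixels"];p=P[m];p=p[(p[:,2]>(.05 if t=="photometer" else .01))&(p[:,2]<.165)]
        if len(p)>20: print(t,round(d["p"],2),m.sum(),cv2.minAreaRect((p[:,:2]*1000).astype(np.float32)),p[:,2].max().round(3))
for d in place_of("top","bottle_mid"):print(d)
z=P[...,2];c=np.argwhere((z>.265)&(z<.30)&(P[...,0]>.5)&(P[...,0]<.75)&(abs(P[...,1]-.13)<.08))
if len(c):q=P[c[:,0],c[:,1]];print("cap",q.min(0),q.max(0),np.median(q,0))
plan([.608,.127,.35],down(93))
E
```

```text
photometer 0.68 12700 ((594.9576416015625, 29.64727783203125), (301.79803466796875, 370.3192138671875), 3.287546396255493) 0.165
photometer 0.47 306 ((552.7593383789062, -77.3673324584961), (56.09782791137695, 53.8514404296875), 44.947959899902344) 0.165
tray 0.83 3084 ((448.98272705078125, -377.4092712402344), (170.2660369873047, 172.2991485595703), 6.9121479988098145) 0.034
tray 0.81 3214 ((201.83932495117188, -301.08428955078125), (170.788330078125, 171.36366271972656), 14.729765892028809) 0.033
tray 0.75 12869 ((594.76806640625, 29.682174682617188), (301.80426025390625, 370.4256591796875), 3.3533074855804443) 0.165
cellbox 0.67 3098 ((476.1683349609375, 393.5853576660156), (173.2164306640625, 170.7286376953125), 87.04371643066406) 0.035
{'at': [0.6102, 0.125, 0.2103], 'p': 0.97}
cap [0.59159891 0.10526175 0.26509493] [0.6260969  0.13904651 0.28873516] [0.60743613 0.12272321 0.28179464]
shift [-1.043 -0.575 -0.237] turn [-0.     0.    -0.281] | m 0.607 deg 24.1
```

View pics/trays.png

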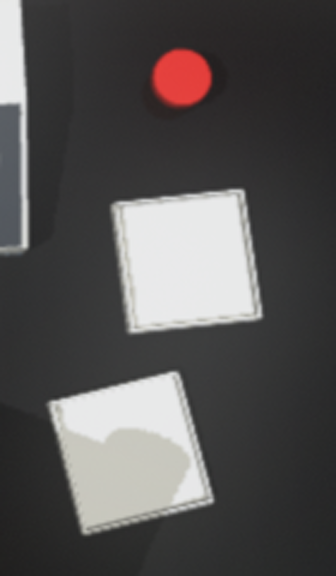

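The crop shows two real walled trays. The one nearer the jar, at crop (187,260), is the rightmost and is the target. Moving over the bottle.

Emit:
jog_arm:
  motion: "100 -0.1 -0.06 -0.1 0 0 -0.1; 100 -0.2 -0.12 -0.2 0 0 -0.2; 100 -0.3 -0.18 -0.24 0 0 -0.28; 100 -0.4 -0.23 -0.24 0 0 -0.28; 100 -0.5 -0.28 -0.24 0 0 -0.28"

```text
time: 2.17
tool_pos: [0.4017, 0.3693, 0.3527]
tool_rot: [0.001, -0.026, 1.0, 0.001]
contact_force: [0.9, -0.1, 0.2]
gripper_width: 1.001
grasp_force: 0.0
```

Run:
```python
from h import *
plan([.608,.125,.35],down(93));print(state()["time"])
```

```text
shift [-0.387 -0.509  0.006] turn [ 0.001  0.002 -0.   ] | m 0.32 deg 0.2
2.175
```

Emit:
jog_arm:
  motion: "100 -0.08 -0.1 0 0 0 0; 100 -0.16 -0.2 0 0 0 0; 100 -0.24 -0.3 0 0 0 0; 100 -0.32 -0.4 0 0 0 0; 100 -0.387 -0.51 0 0 0 0"

```text
time: 2.8
tool_pos: [0.6035, 0.1307, 0.3509]
tool_rot: [0.0, -0.026, 1.0, 0.0]
contact_force: [0.8, 0.9, 0.1]
gripper_width: 1.003
grasp_force: 0.0
```

Run:
```python
from h import *
f=grab_frame("wrist");P=cloud(f);z=P[...,2]
m=(z>.27)&(z<.30)&(P[...,0]>.5)&(P[...,0]<.7)&(abs(P[...,1]-.13)<.1)
q=P[m];print(len(q));
if len(q):print(cv2.minAreaRect((q[:,:2]*1000).astype(np.float32)),q.min(0),q.max(0))
for d in place_of("wrist","bottle_mid"):print(d)
plan([.608,.124,.25],down(93))
save(f,"w1.png")
```

```text
2163
((608.5078125, 124.345703125), (35.07172775268555, 35.46514892578125), 48.32011795043945) [0.59104696 0.10653066 0.27006378] [0.62641742 0.14216483 0.28562365]
{'at': [0.6129, 0.1231, 0.2175], 'p': 0.7}
shift [-0.007 -0.007  0.2  ] turn [-0.001 -0.001 -0.005] | m 0.1 deg 0.5
```

View pics/w1.png

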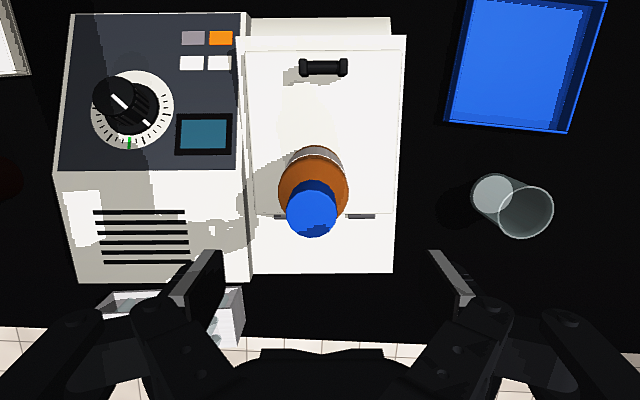

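The wrist view shows the cap at (311,208) and the dial at (132,108). The green mark is at (128,143) and the white line at about (148,123), so the dial is below 540. Descending to grip the cap.

Emit:
jog_arm:
  motion: "100 -0.008 -0.01 0.08 0 0 0; 100 -0.008 -0.01 0.16 0 0 0; 100 -0.008 -0.01 0.2 0 0 0; 100 -0.008 -0.01 0.204 0 0 0; 20 -0.008 -0.01 0.204 0 0 0"

```text
time: 3.52
tool_pos: [0.6072, 0.128, 0.2508]
tool_rot: [0.001, -0.026, 1.0, 0.0]
contact_force: [-0.3, 1.0, 0.6]
gripper_width: 0.813
grasp_force: 0.0
```

Emit:
jog_arm:
  motion: "15 0 0 0 0 0 0; 15 0 0 0 0 0 0; 15 0 0 0 0 0 0; 15 0 0 0 0 0 0; 15 0 0 0 0 0 0"

```text
time: 4.15
tool_pos: [0.6074, 0.1272, 0.2508]
tool_rot: [0.001, -0.025, 1.0, -0.0]
contact_force: [-0.6, -0.9, 4.8]
gripper_width: 0.405
grasp_force: 59.5
```

Emit:
jog_arm:
  motion: "15 0 0 -0.05 0 0 0; 15 0 0 -0.12 0 0 0; 15 0 0 -0.18 0 0 0; 15 0 -0.08 -0.18 0 0 0; 15 0.05 -0.18 -0.18 0 0 0"

```text
time: 4.78
tool_pos: [0.5863, 0.0362, 0.3379]
tool_rot: [-0.001, -0.027, 1.0, 0.0]
contact_force: [-0.8, -1.0, -1.6]
gripper_width: 0.405
grasp_force: 60.0
```

Run:
```python
from h import *
print(state()["contact_force"],state()["gripper_width"])
plan([.449,-.377,.34],down(93));plan([.449,-.377,.2508-.143],down(93))
```

```text
[-0.77416645 -1.04876877 -1.6452379 ] 0.4049980002230152
shift [ 0.318 -0.811 -0.004] turn [ 0.    -0.001  0.001] | m 0.435 deg 0.1
shift [ 0.318 -0.811  0.46 ] turn [ 0.    -0.001  0.001] | m 0.492 deg 0.1
```

Emit:
jog_arm:
  motion: "15 0.04 -0.11 0 0 0 0; 15 0.08 -0.22 0 0 0 0; 15 0.13 -0.33 0 0 0 0; 15 0.17 -0.44 0 0 0 0; 15 0.22 -0.55 0 0 0 0"

```text
time: 5.4
tool_pos: [0.4894, -0.2451, 0.3378]
tool_rot: [-0.0, -0.026, 1.0, 0.001]
contact_force: [0.1, -0.5, -2.0]
gripper_width: 0.403
grasp_force: 60.0
```

Run:
```python
from h import *
plan([.449,-.377,.2508-.143],down(93))
```

```text
shift [ 0.094 -0.26   0.46 ] turn [ 0.001 -0.    -0.001] | m 0.268 deg 0.1
```

Emit:
jog_arm:
  motion: "15 0.04 -0.1 0.04 0 0 0; 15 0.075 -0.2 0.12 0 0 0; 15 0.09 -0.25 0.22 0 0 0; 15 0.09 -0.25 0.32 0 0 0; 15 0.09 -0.25 0.38 0 0 0"

```text
time: 6.02
tool_pos: [0.45, -0.3696, 0.1441]
tool_rot: [-0.002, -0.025, 1.0, 0.003]
contact_force: [0.1, -1.3, -1.3]
gripper_width: 0.403
grasp_force: 60.1
```

Run:
```python
from h import *
grab_frame("wrist")
print(state()["tool_pos"],state()["contact_force"]);plan([.449,-.377,.2508-.143],down(93))
```

```text
[ 0.44853371 -0.36786633  0.14014737] [-1.810233    2.28917369 -4.84035271]
shift [-0.001 -0.019  0.065] turn [ 0.007 -0.005 -0.001] | m 0.034 deg 0.7
```

Emit:
jog_arm:
  motion: "15 0 0 0.04 0 0 0; 15 0 0 0.058 0 0 0; 15 0 0 0.066 0 0 0; 15 0 0 0.068 0 0 0; 15 0 0 0.068 0 0 0"

```text
time: 6.7
tool_pos: [0.4523, -0.3714, 0.1158]
tool_rot: [0.0, -0.026, 1.0, -0.001]
contact_force: [0.2, 0.3, -2.4]
gripper_width: 0.41
grasp_force: 60.4
```

Emit:
jog_arm:
  motion: "15 0 0 0.006 0 0 0; 15 0 0 0.01 0 0 0; 15 0 0 0.014 0 0 0; 15 0 0 0.016 0 0 0; 15 0 0 0.016 0 0 0"

```text
time: 7.32
tool_pos: [0.4519, -0.371, 0.1069]
tool_rot: [0.0, -0.026, 1.0, -0.0]
contact_force: [-0.6, -0.6, -1.5]
gripper_width: 0.406
grasp_force: 60.5
```

Emit:
jog_arm:
  motion: "15 0 0 0.003 0 0 0; 15 0 0 0.005 0 0 0; 15 0 0 0.006 0 0 0; 15 0 0 0.006 0 0 0; 15 0 0 0.006 0 0 0"

```text
time: 7.95
tool_pos: [0.4527, -0.3715, 0.1067]
tool_rot: [0.001, -0.026, 1.0, -0.0]
contact_force: [-1.8, 2.7, 9.4]
gripper_width: 0.406
grasp_force: 60.8
```

Emit:
jog_arm:
  motion: "50 0 0 0.004 0 0 0; 70 0 0 0.002 0 0 0; 100 0 0 0 0 0 0; 100 0 0 0 0 0 0; 100 0 0 -0.05 0 0 0"

```text
time: 8.57
tool_pos: [0.4505, -0.3696, 0.1265]
tool_rot: [-0.002, -0.026, 1.0, 0.002]
contact_force: [-0.2, -0.6, -0.4]
gripper_width: 1.001
grasp_force: 0.0
```

Emit:
jog_arm:
  motion: "100 0 0 -0.08 0 0 0; 100 0 0 -0.16 0 0 0; 100 0 0 -0.25 0 0 0; 100 0 0 -0.34 0 0 0; 100 0 0.03 -0.42 0 0 0"

```text
time: 9.2
tool_pos: [0.451, -0.3564, 0.3406]
tool_rot: [0.0, -0.025, 1.0, -0.0]
contact_force: [0.1, -0.9, -0.3]
gripper_width: 1.003
grasp_force: 0.0
```

Run:
```python
from h import *
for i in range(2):f=grab_frame("wrist")
for d in place_of("wrist","bottle_mid"):print(d)
r=q2R([0,-.026,1,0])
yaw=np.radians(3.3);c=np.array([.594,.0285]);
h=np.array([.657,.138,.139])
# handle: place_of .5055,.1295,.175
print("handle from hinge", h+[-.152*np.cos(yaw),-.152*np.sin(yaw),.036])
plan([.505,.1295,.34],down(93.3))
```

```text
{'at': [0.4562, -0.3748, 0.0686], 'p': 0.83}
handle from hinge [0.50525204 0.12925027 0.175     ]
shift [-0.156  0.965  0.001] turn [-0.003  0.003 -0.004] | m 0.489 deg 0.5
```

The bottle is standing in the tray. Next, the lid handle.

Emit:
jog_arm:
  motion: "100 -0.02 0.12 0 0 0 0; 100 -0.04 0.24 0 0 0 0; 100 -0.06 0.36 0 0 0 0; 100 -0.08 0.48 0 0 0 0; 100 -0.1 0.6 0 0 0 0"

```text
time: 9.98
tool_pos: [0.4851, -0.052, 0.3369]
tool_rot: [-0.001, -0.025, 1.0, 0.0]
contact_force: [1.1, 0.5, 0.4]
gripper_width: 1.001
grasp_force: 0.0
```

Emit:
jog_arm:
  motion: "100 -0.02 0.12 0 0 0 0; 100 -0.04 0.24 0 0 0 0; 100 -0.053 0.34 0.03 0 0 0; 100 -0.055 0.363 0.08 0 0 0; 100 -0.055 0.363 0.12 0 0 0"

```text
time: 10.6
tool_pos: [0.5029, 0.1294, 0.2758]
tool_rot: [-0.002, -0.027, 1.0, -0.0]
contact_force: [0.1, -0.5, -0.3]
gripper_width: 1.001
grasp_force: 0.0
```

Run:
```python
from h import *
f=grab_frame("wrist");f=grab_frame("wrist")
for t in("lid_handle","lid_hinge"):
  for d in place_of("wrist",t):print(t,d)
P=cloud(f);z=P[...,2];print(state()["tool_pos"])
m=(z>.172)&(z<.20)&(abs(P[...,0]-.505)<.04)&(abs(P[...,1]-.13)<.05)
q=P[m];print(len(q))
if len(q)>5:print(cv2.minAreaRect((q[:,:2]*1000).astype(np.float32)),np.percentile(q[:,2],95))
plan([.505,.1295,.165],down(93.3))
```

```text
lid_handle {'at': [0.5031, 0.1256, 0.1723], 'p': 0.86}
lid_hinge {'at': [0.6593, 0.1335, 0.1375], 'p': 0.63}
[0.50368624 0.12785394 0.2782123 ]
1027
((505.0668029785156, 127.34635162353516), (13.643016815185547, 43.76322937011719), 3.007445812225342) 0.18426203531818414
shift [-0.003  0.003  0.226] turn [-0.    -0.001 -0.005] | m 0.113 deg 0.5
```

Emit:
jog_arm:
  motion: "100 -0.003 0 0.1 0 0 0; 100 -0.003 0 0.19 0 0 0; 100 -0.003 0 0.235 0 0 0; 70 -0.003 0 0.246 0 0 0; 40 -0.003 0 0.246 0 0 0"

```text
time: 11.42
tool_pos: [0.5063, 0.1285, 0.1573]
tool_rot: [0.001, -0.025, 1.0, 0.0]
contact_force: [0.5, -0.0, 0.6]
gripper_width: 0.603
grasp_force: 0.0
```

Emit:
jog_arm:
  motion: "20 0 0 0 0 0 0; 20 0 0 0 0 0 0; 20 0 0 0 0 0 0; 20 0 0 0 0 0 0; 20 0 0 0 0 0 0"

```text
time: 12.05
tool_pos: [0.5066, 0.1271, 0.1585]
tool_rot: [0.001, -0.025, 1.0, -0.002]
contact_force: [-1.4, -5.8, 1.2]
gripper_width: 0.502
grasp_force: 61.6
```

Run:
```python
from h import *
s=state();r=q2R(s["tool_rot"]);print(s["tool_pos"],r.as_matrix().round(3).tolist())
yaw=np.radians(3.3)
p0=None
for a in range(0,105,7):
    t=np.radians(a);f=.152*np.cos(t)-.036*np.sin(t);u=.152*np.sin(t)+.036*np.cos(t)
    p=np.array([-f*np.cos(yaw),-f*np.sin(yaw),u])
    if p0 is None:p0=p
    print(a,(r.inv().apply(p-p0)/.5).round(3))
```

```text
[0.50657722 0.12707107 0.15852364] [[-0.999, -0.051, 0.003], [-0.051, 0.999, -0.004], [-0.003, -0.004, -1.0]]
0 [0. 0. 0.]
7 [-0.011 -0.    -0.036]
14 [-0.027 -0.    -0.071]
21 [-0.046 -0.    -0.104]
28 [-0.07  -0.    -0.134]
35 [-0.097  0.    -0.161]
42 [-0.127  0.    -0.185]
49 [-0.159  0.    -0.204]
56 [-0.194  0.    -0.22 ]
63 [-0.231  0.001 -0.231]
70 [-0.268  0.001 -0.238]
77 [-0.306  0.001 -0.24 ]
84 [-0.345  0.001 -0.237]
91 [-0.382  0.002 -0.23 ]
98 [-0.418  0.002 -0.218]
```

Emit:
jog_arm:
  motion: "20 -0.011 0 -0.036 0 0 0; 20 -0.027 0 -0.071 0 0 0; 20 -0.046 0 -0.104 0 0 0; 20 -0.07 0 -0.134 0 0 0; 20 -0.097 0 -0.161 0 0 0"

```text
time: 12.68
tool_pos: [0.5533, 0.1298, 0.2356]
tool_rot: [-0.001, -0.025, 1.0, -0.002]
contact_force: [3.1, -4.2, -11.1]
gripper_width: 0.496
grasp_force: 62.2
```

Emit:
jog_arm:
  motion: "20 -0.03 0 -0.024 0 0 0; 20 -0.062 0 -0.043 0 0 0; 20 -0.097 0 -0.059 0 0 0; 20 -0.134 0 -0.07 0 0 0; 20 -0.171 0 -0.077 0 0 0"

```text
time: 13.3
tool_pos: [0.6383, 0.1348, 0.2744]
tool_rot: [-0.002, -0.025, 1.0, -0.001]
contact_force: [-3.7, -2.9, -4.9]
gripper_width: 0.499
grasp_force: 61.3
```

Emit:
jog_arm:
  motion: "20 -0.038 0 -0.002 0 0 0; 20 -0.077 0 0.001 0 0 0; 20 -0.114 0 0.008 0 0 0; 20 -0.15 0 0.02 0 0 0; 20 -0.15 0 0.02 0 0 0"

```text
time: 13.92
tool_pos: [0.7154, 0.1393, 0.2668]
tool_rot: [0.001, -0.025, 1.0, -0.0]
contact_force: [0.4, -0.7, 1.6]
gripper_width: 0.488
grasp_force: 60.3
```

Emit:
jog_arm:
  motion: "100 0 0 0 0 0 0; 100 0 0 0 0 0 0; 100 0 0 0 0 0 0; 100 0 0 -0.08 0 0 0; 100 0 0 -0.2 0 0 0"

```text
time: 14.55
tool_pos: [0.7128, 0.1395, 0.3626]
tool_rot: [-0.003, -0.026, 1.0, -0.0]
contact_force: [2.0, -0.4, 0.3]
gripper_width: 1.005
grasp_force: 0.0
```

Run:
```python
from h import *
f=grab_frame("top");save(f,"open.png",(200,60,400,230),3.5)
for t in("lid_handle","lid_hinge","cell_mid","chamber"):
  for d in place_of("top",t):print(t,d)
P=cloud(f);ms=cut_out("top","cell_mid")
for d in ms[:2]:
    q=P[d["pixels"]];print(d["p"],len(q),np.median(q,0));
    k=q[(q[:,2]>.11)&(q[:,2]<.14)]
    if len(k)>5:print(cv2.minAreaRect((k[:,:2]*1000).astype(np.float32)))
```

```text
lid_handle {'at': [0.6961, 0.1437, 0.2882], 'p': 0.94}
lid_handle {'at': [0.5908, 0.0276, 0.0016], 'p': 0.74}
lid_hinge {'at': [0.658, 0.1347, 0.1369], 'p': 0.61}
cell_mid {'at': [0.5455, 0.1301, 0.0947], 'p': 0.7}
chamber {'at': [0.5405, 0.1279, 0.0737], 'p': 0.8}
0.62 190 [0.54378987 0.09221017 0.12078332]
((550.3113403320312, 95.43826293945312), (24.508058547973633, 36.11006164550781), 5.000553131103516)
```

View pics/open.png

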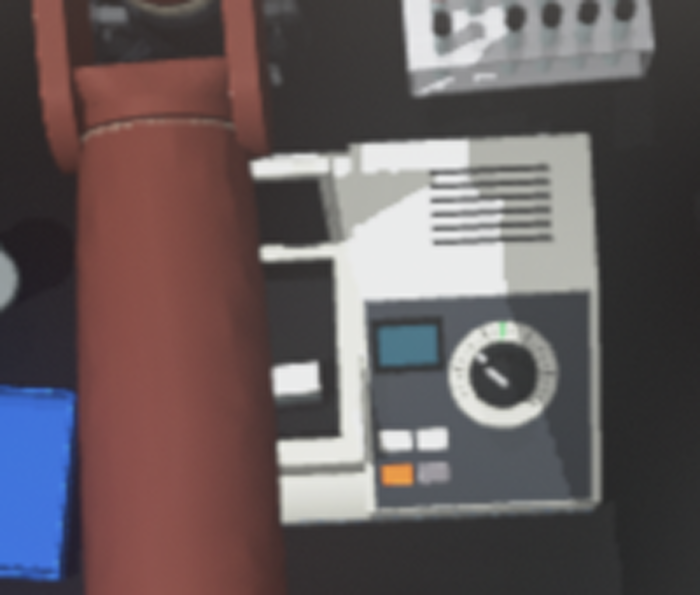

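The lid stands open at about 94°, and the dial line points up-left, at about 455 nm. Moving over the cell and turning the wrist.

Emit:
jog_arm:
  motion: "80 0.04 0 -0.02 0 0 0.12; 80 0.12 0 -0.02 0 0 0.24; 80 0.22 0 -0.02 0 0 0.36; 80 0.32 0 -0.02 0 0 0.48; 80 0.336 0 -0.02 0 0 0.6"

```text
time: 15.48
tool_pos: [0.5432, 0.131, 0.3726]
tool_rot: [-0.002, 0.414, 0.91, -0.001]
contact_force: [-0.4, -0.3, 0.6]
gripper_width: 0.8
grasp_force: 0.0
```

Emit:
jog_arm:
  motion: "80 0 0 0.02 0 0 0.12; 80 0 0 0.04 0 0 0.24; 80 0 0 0.08 0 0 0.36; 80 0 0 0.1 0 0 0.45; 80 0 0 0.1 0 0 0.45"

```text
time: 16.1
tool_pos: [0.545, 0.1308, 0.3214]
tool_rot: [-0.002, 0.69, 0.724, -0.002]
contact_force: [-0.1, -0.6, 1.5]
gripper_width: 0.802
grasp_force: 0.0
```

Run:
```python
from h import *
f=grab_frame("wrist");f=grab_frame("wrist");save(f,"cell.png")
for t in("cell_mid","chamber"):
  for d in place_of("wrist",t):print(t,d)
P=cloud(f);ms=cut_out("wrist","cell_mid")
for d in ms[:2]:
    q=P[d["pixels"]];print(d["p"],len(q),np.median(q,0));
    k=q[(q[:,2]>.115)&(q[:,2]<.135)]
    if len(k)>5:print(cv2.minAreaRect((k[:,:2]*1000).astype(np.float32)),np.median(k,0))
s=state();print(s["tool_pos"],s["joint_pos"].round(2),s["contact_force"])
```

```text
cell_mid {'at': [0.5445, 0.1285, 0.098], 'p': 0.83}
chamber {'at': [0.5427, 0.1313, 0.069], 'p': 0.96}
0.68 2741 [0.54536902 0.13643806 0.12652237]
((545.3018798828125, 130.36158752441406), (23.99077606201172, 103.69930267333984), 6.8451313972473145) [0.54507352 0.13415494 0.12677487]
[0.54642479 0.13096459 0.32535946] [ 0.1  -0.14  1.64 -0.    1.64  0.05] [ 0.11905125 -0.34722842 -0.06914758]
```

View pics/cell.png

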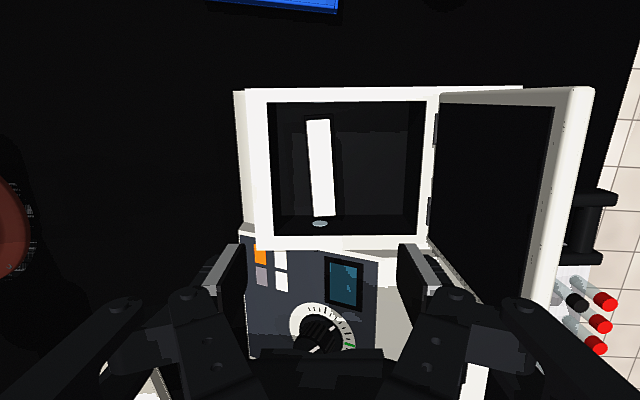

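The cell's cover is at (320,167) in the view, about 7° in world yaw with the middle at (0.545, 0.130). Descending with the fingers half open.

Emit:
jog_arm:
  motion: "50 0 0 0.1 0 0 -0.048; 50 0 0 0.2 0 0 -0.048; 50 0 0 0.28 0 0 -0.048; 50 0 0 0.32 0 0 -0.048; 50 0 0 0.32 0 0 -0.048"

```text
time: 16.98
tool_pos: [0.5457, 0.1309, 0.164]
tool_rot: [-0.001, 0.664, 0.748, -0.001]
contact_force: [-0.8, -0.4, 0.5]
gripper_width: 0.497
grasp_force: 0.0
```

Run:
```python
from h import *
s=state();print(s["tool_pos"],s["gripper_width"]);plan([.545,.130,.085],down(6.85))
```

```text
[0.54573813 0.13091252 0.16400657] 0.49731297686572246
shift [-0.002 -0.001  0.158] turn [-0.001 -0.    -0.   ] | m 0.079 deg 0.1
```

Emit:
jog_arm:
  motion: "50 0 -0.001 0.06 0 0 0; 50 0 -0.001 0.11 0 0 0; 50 0 -0.001 0.145 0 0 0; 50 0 -0.001 0.157 0 0 0; 40 0 -0.001 0.157 0 0 0"

```text
time: 17.6
tool_pos: [0.5464, 0.131, 0.0872]
tool_rot: [0.0, 0.664, 0.748, 0.0]
contact_force: [-0.4, -0.2, 0.5]
gripper_width: 0.402
grasp_force: 0.0
```

Emit:
jog_arm:
  motion: "30 0 0 0 0 0 0; 25 0 0 0 0 0 0; 15 0 0 0 0 0 0; 10 0 0 0 0 0 0; 10 0 0 0 0 0 0"

```text
time: 18.23
tool_pos: [0.5464, 0.131, 0.0877]
tool_rot: [0.001, 0.664, 0.748, 0.001]
contact_force: [-2.3, -0.6, 6.6]
gripper_width: 0.27
grasp_force: 58.5
```

Emit:
jog_arm:
  motion: "10 0 0 -0.04 0 0 0; 10 0 0 -0.1 0 0 0; 10 0 0 -0.18 0 0 0; 10 0 0 -0.25 0 0 0; 10 0 0 -0.25 0 0 0"

```text
time: 18.85
tool_pos: [0.5479, 0.1312, 0.2158]
tool_rot: [0.003, 0.664, 0.748, 0.003]
contact_force: [1.5, -0.9, -2.4]
gripper_width: 0.27
grasp_force: 59.0
```

Run:
```python
from h import *
s=state();print(s["tool_pos"],s["gripper_width"],s["contact_force"]);plan([.475,.392,.15],down(0));plan([.475,.392,.0217],down(0))
```

```text
[0.5479185  0.13118802 0.21579364] 0.26974886408678483 [ 1.49065089 -0.90918744 -2.37256062]
shift [ 0.535 -0.084  0.131] turn [ 0.005 -0.     0.079] | m 0.279 deg 6.8
shift [ 0.535 -0.086  0.387] turn [ 0.005 -0.     0.079] | m 0.333 deg 6.8
```

Emit:
jog_arm:
  motion: "10 0.08 -0.012 0 0 0 0.02; 10 0.18 -0.028 0 0 0 0.04; 10 0.28 -0.045 0 0 0 0.06; 10 0.38 -0.06 0 0 0 0.08; 10 0.48 -0.076 0 0 0 0.08"

```text
time: 19.48
tool_pos: [0.478, 0.3656, 0.2088]
tool_rot: [-0.0, 0.708, 0.707, -0.002]
contact_force: [0.1, -0.4, -2.3]
gripper_width: 0.266
grasp_force: 59.0
```

Emit:
jog_arm:
  motion: "10 0.055 -0.008 0.05 0 0 0; 10 0.06 -0.008 0.12 0 0 0; 10 0.06 -0.008 0.2 0 0 0; 10 0.06 -0.008 0.26 0 0 0; 10 0.06 -0.008 0.26 0 0 0"

```text
time: 20.1
tool_pos: [0.472, 0.3925, 0.0757]
tool_rot: [-0.001, 0.707, 0.707, -0.005]
contact_force: [0.2, 0.6, -2.3]
gripper_width: 0.27
grasp_force: 59.1
```

Run:
```python
from h import *
grab_frame("wrist");P=cloud(grab_frame("wrist"))
for d in place_of("wrist","cell_mid")[:2]:print(d)
for d in cut_out("wrist","cell_mid")[:1]:
    q=P[d["pixels"]];k=q[q[:,2]>np.percentile(q[:,2],60)];print(np.percentile(q[:,2],[2,50,98]),cv2.minAreaRect((q[:,:2]*1000).astype(np.float32)))
s=state();print(s["tool_pos"],s["gripper_width"],s["contact_force"]);plan([.475,.392,.0217],down(0))
```

```text
{'at': [0.4725, 0.3943, 0.0872], 'p': 0.91}
[0.0697936  0.11776151 0.11916239] ((473.1466064453125, 373.0835266113281), (186.2672882080078, 51.15022659301758), 89.68733978271484)
[0.47653916 0.39528589 0.08310023] 0.272215546891086 [ 0.35881022  0.29672123 -2.12783068]
shift [-0.007 -0.003  0.123] turn [ 0.002 -0.001 -0.001] | m 0.062 deg 0.2
```

Emit:
jog_arm:
  motion: "10 0 0 0.04 0 0 0; 10 0 0 0.07 0 0 0; 10 0 0 0.09 0 0 0; 10 0 0 0.1 0 0 0; 10 0 0 0.1 0 0 0"

```text
time: 20.92
tool_pos: [0.4753, 0.3946, 0.0309]
tool_rot: [-0.0, 0.707, 0.707, -0.0]
contact_force: [-0.4, 0.3, -1.8]
gripper_width: 0.267
grasp_force: 59.1
```

Run:
```python
from h import *
P=cloud(grab_frame("wrist"))
s=state();print(s["tool_pos"],s["contact_force"])
d=cut_out("wrist","cell_mid")[0];q=P[d["pixels"]];print(np.percentile(q[:,2],[50,90,98]))
print([d["at"] for d in place_of("wrist","cell_mid")[:1]]);s=state();print(s["tool_pos"],s["contact_force"])
```

```text
[0.47571171 0.39483613 0.03150008] [ 0.10220409  0.00268033 -2.04904345]
[0.07005314 0.07089834 0.07137154]
[[0.4756, 0.3939, 0.0352]]
[0.4760321  0.39502462 0.032092  ] [ 0.14361114  0.51690461 -2.19109951]
```

Emit:
jog_arm:
  motion: "10 0 0 0.006 0 0 0; 10 0 0 0.01 0 0 0; 10 0 0 0.014 0 0 0; 10 0 0 0.018 0 0 0; 10 0 0 0.018 0 0 0"

```text
time: 21.7
tool_pos: [0.4754, 0.3946, 0.0221]
tool_rot: [-0.0, 0.707, 0.707, -0.0]
contact_force: [0.3, 0.6, -2.3]
gripper_width: 0.267
grasp_force: 59.1
```

Emit:
jog_arm:
  motion: "10 0 0 0.001 0 0 0; 10 0 0 0.002 0 0 0; 10 0 0 0.003 0 0 0; 10 0 0 0.003 0 0 0; 10 0 0 0.003 0 0 0"

```text
time: 22.32
tool_pos: [0.4758, 0.3949, 0.0218]
tool_rot: [0.0, 0.707, 0.707, 0.0]
contact_force: [-2.9, -1.2, 6.1]
gripper_width: 0.269
grasp_force: 59.7
```

Emit:
jog_arm:
  motion: "35 0 0 0 0 0 0; 45 0 0 0 0 0 0; 60 0 0 0 0 0 0; 60 0 0 0 0 0 0; 60 0 0 -0.03 0 0 0"

```text
time: 22.95
tool_pos: [0.4745, 0.394, 0.0349]
tool_rot: [-0.0, 0.707, 0.707, -0.002]
contact_force: [0.2, 0.5, 0.4]
gripper_width: 0.601
grasp_force: 0.0
```

Emit:
jog_arm:
  motion: "60 0 0 -0.08 0 0 0; 60 0 0 -0.18 0 0 0; 60 0 0 -0.3 0 0 0; 80 0 0 -0.42 0 0 0; 100 0 0 -0.54 0 0 0"

```text
time: 23.58
tool_pos: [0.4753, 0.3945, 0.3094]
tool_rot: [0.0, 0.707, 0.707, 0.001]
contact_force: [0.8, 0.1, 0.3]
gripper_width: 0.98
grasp_force: 0.0
```

Run:
```python
from h import *
f=grab_frame("wrist");f=grab_frame("wrist");save(f,"cellbox.png",None,.8)
for d in place_of("wrist","cell_mid")[:1]:print(d)
for d in place_of("wrist","lid_handle")[:2]:print(d)
s=state();print(s["tool_pos"],s["joint_pos"].round(2))
plan([.70,.139,.38],down(93.3))
```

```text
{'at': [0.4726, 0.392, 0.0017], 'p': 0.66}
[0.47623445 0.39515469 0.30943009] [0.57 0.   1.54 0.   1.6  0.57]
shift [-0.511  0.449 -0.141] turn [ 4.000e-03  1.000e-03 -1.086e+00] | m 0.347 deg 93.4
```

View pics/cellbox.png

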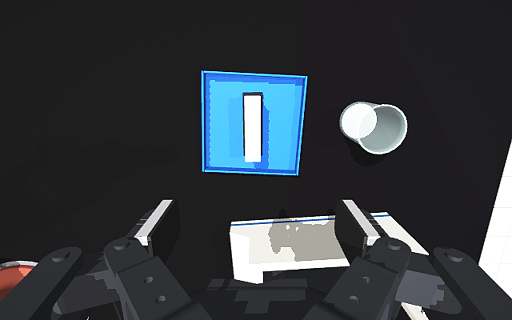

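The cell stands upright in the box, at about (253,127). Going back to the lid handle.

Emit:
jog_arm:
  motion: "100 -0.06 0.05 -0.07 0 0 -0.12; 100 -0.14 0.12 -0.14 0 0 -0.24; 100 -0.22 0.2 -0.18 0 0 -0.36; 100 -0.3 0.28 -0.2 0 0 -0.48; 100 -0.38 0.34 -0.2 0 0 -0.6"

```text
time: 24.4
tool_pos: [0.6464, 0.2029, 0.4047]
tool_rot: [-0.001, 0.327, 0.945, -0.0]
contact_force: [-0.1, 0.6, -0.1]
gripper_width: 0.996
grasp_force: 0.0
```

Run:
```python
from h import *
s=state();print(s["tool_pos"])
plan([.69,.139,.40],down(93.3))
```

```text
[0.64642204 0.20292207 0.40466615]
shift [-0.148 -0.047  0.009] turn [-0.001 -0.001 -0.483] | m 0.078 deg 41.5
```

Emit:
jog_arm:
  motion: "100 -0.04 -0.02 0 0 0 -0.12; 100 -0.1 -0.03 0 0 0 -0.24; 100 -0.14 -0.045 0 0 0 -0.36; 100 -0.14 -0.045 0 0 0 -0.475; 100 -0.14 -0.045 0 0 0 -0.475"

```text
time: 25.02
tool_pos: [0.6858, 0.143, 0.4034]
tool_rot: [-0.002, -0.019, 1.0, -0.0]
contact_force: [-0.9, -0.4, 0.7]
gripper_width: 1.0
grasp_force: 0.0
```

Run:
```python
from h import *
f=grab_frame("wrist");f=grab_frame("wrist");P=cloud(f)
for t in("lid_handle","lid_hinge"):
  for c in("wrist","side"):
    if c=="side":grab_frame("side")
    for d in place_of(c,t)[:2]:print(c,t,d)
s=state();print(s["tool_pos"])
z=P[...,2];m=(z>.24)&(z<.34)&(abs(P[...,1]-.14)<.1)&(P[...,0]>.6)&(P[...,0]<.78)
q=P[m];print(len(q))
for a in np.arange(.64,.76,.01):
    k=q[(q[:,0]>=a)&(q[:,0]<a+.01)]
    if len(k):print(a.round(2),len(k),np.percentile(k[:,1],[2,98]).round(3),np.percentile(k[:,2],[5,50,98]).round(3))
plan([.695,.14,.30],down(93.3))
```

```text
wrist lid_handle {'at': [0.6956, 0.1364, 0.289], 'p': 0.93}
side lid_handle {'at': [0.6954, 0.1399, 0.2909], 'p': 0.69}
wrist lid_hinge {'at': [0.6591, 0.1332, 0.1362], 'p': 0.67}
side lid_hinge {'at': [0.657, 0.1387, 0.1332], 'p': 0.7}
[0.6860521  0.14359472 0.4059583 ]
7329
0.65 1331 [0.134 0.211] [0.244 0.276 0.306]
0.66 3729 [0.065 0.209] [0.254 0.306 0.309]
0.67 1125 [0.062 0.187] [0.296 0.307 0.309]
0.68 249 [0.116 0.159] [0.294 0.296 0.297]
0.69 627 [0.118 0.159] [0.289 0.294 0.297]
0.7 268 [0.118 0.16 ] [0.292 0.295 0.297]
shift [-0.018 -0.008  0.212] turn [-0.     0.    -0.011] | m 0.106 deg 1.0
```

Emit:
jog_arm:
  motion: "100 -0.019 -0.01 0.06 0 0 -0.011; 100 -0.019 -0.01 0.14 0 0 -0.011; 100 -0.019 -0.01 0.21 0 0 -0.011; 100 -0.019 -0.01 0.25 0 0 -0.011; 80 -0.019 -0.01 0.264 0 0 -0.011"

```text
time: 26.05
tool_pos: [0.6955, 0.1388, 0.2727]
tool_rot: [-0.001, -0.029, 1.0, -0.0]
contact_force: [-0.0, -0.8, -0.4]
gripper_width: 0.82
grasp_force: 0.0
```

Emit:
jog_arm:
  motion: "60 0 0 0 0 0 0; 40 0 0 0 0 0 0; 20 0 0 0 0 0 0; 20 0 0 0 0 0 0; 20 0 0 0 0 0 0"

```text
time: 26.68
tool_pos: [0.6967, 0.1384, 0.2762]
tool_rot: [0.002, -0.028, 1.0, -0.0]
contact_force: [-0.7, -1.9, 6.2]
gripper_width: 0.499
grasp_force: 65.8
```

Run:
```python
from h import *
s=state();r=q2R(s["tool_rot"]);print(s["tool_pos"])
yaw=np.radians(3.3)
p0=None
for a in list(range(91,0,-7))+[0,-2]:
    t=np.radians(a);f=.152*np.cos(t)-.036*np.sin(t);u=.152*np.sin(t)+.036*np.cos(t)
    p=np.array([-f*np.cos(yaw),-f*np.sin(yaw),u])
    if p0 is None:p0=p
    print(a,(r.inv().apply(p-p0)/.5).round(3))
```

```text
[0.69672381 0.13835192 0.27618893]
91 [0. 0. 0.]
84 [ 0.037 -0.    -0.007]
77 [ 0.075 -0.    -0.01 ]
70 [ 0.114 -0.    -0.008]
63 [ 0.151 -0.    -0.001]
56 [ 0.188 -0.     0.01 ]
49 [ 0.222 -0.     0.025]
42 [ 0.255 -0.     0.045]
35 [ 0.285 -0.     0.068]
28 [ 0.312 -0.     0.095]
21 [ 0.336 -0.     0.125]
14 [ 0.355 -0.     0.158]
7 [ 0.371 -0.     0.193]
0 [ 0.382 -0.     0.229]
-2 [ 0.384 -0.     0.24 ]
```

Emit:
jog_arm:
  motion: "20 0.037 0 -0.006 0 0 0; 20 0.075 0 -0.008 0 0 0; 20 0.114 0 -0.006 0 0 0; 20 0.151 0 0 0 0 0; 20 0.188 0 0.01 0 0 0"

```text
time: 27.3
tool_pos: [0.6042, 0.1329, 0.272]
tool_rot: [0.005, -0.028, 1.0, -0.0]
contact_force: [5.8, -2.5, 3.8]
gripper_width: 0.5
grasp_force: 65.0
```

Emit:
jog_arm:
  motion: "20 0.034 0 0.015 0 0 0; 20 0.067 0 0.035 0 0 0; 20 0.097 0 0.058 0 0 0; 20 0.124 0 0.085 0 0 0; 20 0.148 0 0.115 0 0 0"

```text
time: 27.92
tool_pos: [0.5299, 0.1284, 0.2159]
tool_rot: [0.004, -0.028, 1.0, -0.001]
contact_force: [-4.8, -5.7, 12.1]
gripper_width: 0.497
grasp_force: 88.7
```

Emit:
jog_arm:
  motion: "20 0.012 0 0.02 0 0 0; 20 0.02 0 0.034 0 0 0; 20 0.03 0 0.055 0 0 0; 20 0.036 0 0.07 0 0 0; 20 0.041 0 0.085 0 0 0"

```text
time: 28.55
tool_pos: [0.5063, 0.127, 0.1703]
tool_rot: [-0.002, -0.029, 1.0, -0.001]
contact_force: [-13.2, -6.0, 10.8]
gripper_width: 0.497
grasp_force: 97.0
```

Emit:
jog_arm:
  motion: "20 0.004 0 0.008 0 0 0; 20 0.007 0 0.016 0 0 0; 20 0.008 0 0.022 0 0 0; 20 0.008 0 0.026 0 0 0; 20 0.008 0 0.028 0 0 0"

```text
time: 29.18
tool_pos: [0.5017, 0.1268, 0.1552]
tool_rot: [-0.003, -0.028, 1.0, -0.001]
contact_force: [-12.6, -6.4, 8.3]
gripper_width: 0.5
grasp_force: 99.9
```

Emit:
jog_arm:
  motion: "60 0 0 0 0 0 0; 100 0 0 0 0 0 0; 100 0 0 0 0 0 0; 100 0 0 -0.04 0 0 0; 100 0 0 -0.2 0 0 0"

```text
time: 29.8
tool_pos: [0.5015, 0.1276, 0.2352]
tool_rot: [-0.004, -0.029, 1.0, -0.0]
contact_force: [0.3, -0.2, 0.4]
gripper_width: 0.998
grasp_force: 0.0
```

Run:
```python
from h import *
f=grab_frame("wrist");f=grab_frame("wrist");P=cloud(f)
save(f,"lid.png",None,1)
for d in place_of("wrist","lid_handle")[:2]:print(d)
z=P[...,2];m=(z>.12)&(z<.2)
yaw=np.radians(3.3);lx=(P[...,0]-.594)*np.cos(yaw)+(P[...,1]-.0285)*np.sin(yaw);ly=-(P[...,0]-.594)*np.sin(yaw)+(P[...,1]-.0285)*np.cos(yaw)
for a in np.arange(-.12,.08,.02):
    k=z[m&(ly>.13)&(ly<.165)&(abs(lx-a)<.005)]
    if len(k)>5:print(a.round(2),len(k),np.median(k).round(4))
s=state();print(s["tool_pos"],s["contact_force"])
```

```text
{'at': [0.5077, 0.1241, 0.182], 'p': 0.72}
{'at': [0.6571, 0.3986, 0.0012], 'p': 0.27}
-0.12 171 0.1312
-0.1 878 0.1498
-0.08 590 0.1579
-0.06 547 0.1568
-0.04 493 0.1557
-0.02 454 0.1547
0.0 423 0.1536
0.02 396 0.1526
0.04 370 0.1514
0.06 319 0.1503
[0.50662401 0.12817913 0.24425666] [ 0.03494554  0.55896831 -0.01491821]
```

View pics/lid.png

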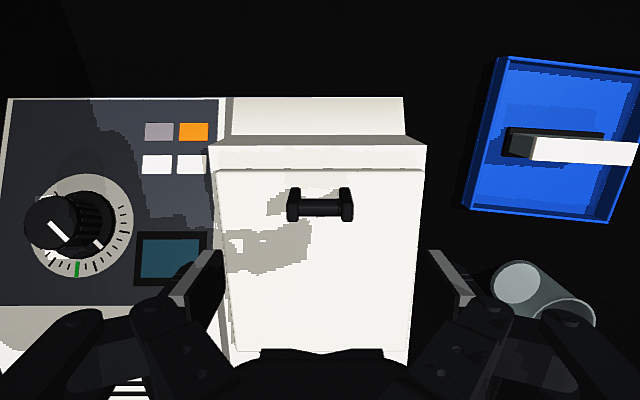

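The lid is still about 3° open, with the handle at (320,205). I'll press it down with shut fingers just behind the handle.

Emit:
jog_arm:
  motion: "0 -0.03 0 0 0 0 0; 0 -0.07 0 0 0 0 0; 0 -0.07 0 0.04 0 0 0; 0 -0.07 0 0.08 0 0 0; 0 -0.07 0 0.1 0 0 0"

```text
time: 30.58
tool_pos: [0.5366, 0.1296, 0.1836]
tool_rot: [-0.003, -0.029, 1.0, -0.0]
contact_force: [0.6, 1.1, 0.0]
gripper_width: -0.004
grasp_force: 0.0
```

Emit:
jog_arm:
  motion: "0 0 0 0.03 0 0 0; 0 0 0 0.06 0 0 0; 0 0 0 0.07 0 0 0; 0 0 0 0.078 0 0 0; 0 0 0 0.082 0 0 0"

```text
time: 31.2
tool_pos: [0.5388, 0.1298, 0.1479]
tool_rot: [-0.0, -0.029, 1.0, -0.0]
contact_force: [-6.2, -1.3, 10.5]
gripper_width: 0.0
grasp_force: 5.7
```

Emit:
jog_arm:
  motion: "0 0 0 0.003 0 0 0; 0 0 0 0.006 0 0 0; 0 0 0 0.006 0 0 0; 0 0 0 0.006 0 0 0; 0 0 0 0.006 0 0 0"

```text
time: 31.82
tool_pos: [0.5389, 0.1298, 0.1478]
tool_rot: [-0.0, -0.029, 1.0, -0.0]
contact_force: [-11.2, -1.6, 16.9]
gripper_width: -0.002
grasp_force: 8.8
```

```bash
cat >> h.py <<'E'
YAW=np.radians(3.3);AX=R.from_euler("z",YAW).apply([-.4226,0,.9063]);PY=np.array([-np.sin(YAW),np.cos(YAW),0])
def dialrot(phi=0):
    z=-AX;return R.from_matrix(np.stack([np.cross(PY,z),PY,z],1))*R.from_rotvec([0,0,phi])
E
python3 - <<'E'
from h import *
p=np.array([.546,-.078,.146]);plan(p+AX*.10,dialrot());print(state()["joint_pos"].round(2))
E
```

```text
shift [ 0.094 -0.416 -0.177] turn [-0.    -0.291 -0.   ] | m 0.231 deg 25.0
[ 0.1  -0.05  1.86 -0.    1.33 -1.53]
```

Emit:
jog_arm:
  motion: "30 0 0 -0.06 0 0 0; 60 0.03 -0.08 -0.14 0 -0.08 0; 90 0.06 -0.2 -0.177 0 -0.16 0; 100 0.08 -0.31 -0.177 0 -0.24 0; 100 0.094 -0.416 -0.177 0 -0.291 0"

```text
time: 32.45
tool_pos: [0.5032, -0.0821, 0.2335]
tool_rot: [0.219, -0.028, 0.975, 0.005]
contact_force: [0.4, 0.5, 0.7]
gripper_width: 0.996
grasp_force: 0.0
```

Run:
```python
from h import *
grab_frame("wrist");f=grab_frame("wrist");P=cloud(f);np.savez("d1",**f)
pts=[d["at"] for d in place_of("wrist","dial_axis")[:1]];print(pts)
m=cut_out("wrist","dial_axis");print([(d["p"],d["pixels"].sum()) for d in m])
s=state();print(s["tool_pos"],s["contact_force"])
z=P[...,2];lx=(P[...,0]-.594)*np.cos(YAW)+(P[...,1]-.0285)*np.sin(YAW);ly=-(P[...,0]-.594)*np.sin(YAW)+(P[...,1]-.0285)*np.cos(YAW)
for a in np.arange(-.1,.08,.02):
    k=z[(z>.12)&(z<.2)&(ly>.055)&(ly<.165)&(abs(lx-a)<.004)]
    if len(k)>5:print("lid",a.round(2),len(k),np.median(k).round(4))
# knob top: points 30..40 mm above panel
c=np.array(pts[0]) if pts else np.array([.546,-.078,.146])
h=(P-c)@AX; rad=np.linalg.norm(P-c-h[...,None]*AX,axis=-1)
k=P[(h>.006)&(h<.016)&(rad<.035)];print(len(k));u=-np.cross(PY,AX)
k2=np.stack([k@np.cross(PY,AX),k@PY],1)*1000;print(cv2.minEnclosingCircle(k2.astype(np.float32)), np.median(k@AX)-c@AX, np.array(c)@np.cross(PY,AX)*1000,c@PY*1000)
save(f,"dial.png")
```

```text
[]
[(0.95, np.int64(119927))]
[ 0.50332979 -0.08191622  0.23244488] [-0.09856028  0.83124247  0.38682022]
lid -0.1 1452 0.1435
lid -0.08 998 0.154
lid -0.06 523 0.1497
lid -0.04 739 0.1497
lid -0.02 754 0.1497
lid 0.0 730 0.1497
lid 0.02 675 0.1497
lid 0.04 577 0.1498
lid 0.06 516 0.1498
2514
((550.7858276367188, -108.7535171508789), 21.49429702758789) 0.01289066125134089 551.6495832095128 -109.30062041581795
```

View pics/dial.png

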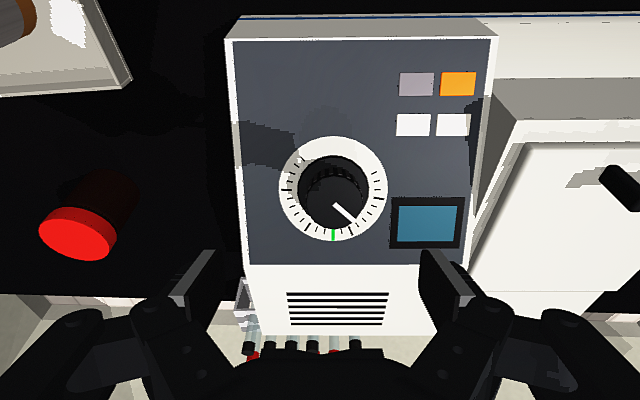

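The view shows the lid flat and shut, with every point at z≈0.150. The dial knob is at (333,190), the green mark at (333,236), and the line points to (356,222), about 50° short of the mark. Measuring the line, then gripping.

```bash
cat >> h.py <<'E'
C=np.array([.546,-.078,.146])+.002*AX
U=np.cross(PY,AX)   # up the slope
def dialval(f,cx=None):
    "dial value from the white line on knob top (11 mm over C), ray/plane"
    K=f["intrinsics"];T=f["world_from_camera"];v,u=np.mgrid[:400,:640]
    d=np.stack([(u-K[0,2])/K[0,0],-(v-K[1,2])/K[1,1],-np.ones(u.shape)],-1)@T[:3,:3].T;o=T[:3,3]
    q=o+d*(((C+.011*AX-o)@AX)/(d@AX))[...,None]-C
    a,b=q@U,q@PY
    g=f["color"].min(-1);hh=(cloud(f)-C)@AX
    m=(np.hypot(a,b)<.0195)&(g>120)&(hh>.006)
    pts=np.stack([a[m],b[m]],1);print("n",m.sum(),"mean",pts.mean(0)*1000)
    w,V=np.linalg.eigh(np.cov(pts.T));e=V[:,1];e=e*np.sign(e@pts.mean(0))
    return 2.0-np.arctan2(e[1],e[0]), 2-np.arctan2(*pts.mean(0)[::-1])
E
python3 - <<'E'
from h import *
f=dict(np.load("d1.npz"));print(U,dialval(f))
c=C+AX*.0;plan(C-AX*.021,dialrot());plan(C+AX*.03,dialrot())
E
```

```text
n 142 mean [6.20964367 6.9911811 ]
[0.90479719 0.05217028 0.4226    ] (np.float64(0.9924787965340158), np.float64(1.1554671809391475))
shift [-0.004  0.003  0.231] turn [-0.001  0.001 -0.002] | m 0.115 deg 0.2
shift [-0.004  0.003  0.129] turn [-0.001  0.001 -0.002] | m 0.065 deg 0.2
```

Emit:
jog_arm:
  motion: "75 -0.004 0.003 0.06 0 0 0; 75 -0.004 0.003 0.13 0 0 0; 75 -0.004 0.003 0.19 0 0 0; 75 -0.004 0.003 0.222 0 0 0; 60 -0.004 0.003 0.229 0 0 0"

```text
time: 33.28
tool_pos: [0.5538, -0.074, 0.1276]
tool_rot: [0.215, -0.029, 0.976, 0.007]
contact_force: [-0.1, 0.4, 0.6]
gripper_width: 0.602
grasp_force: 0.0
```

Run:
```python
from h import *
s=state();print(s["contact_force"],(s["tool_pos"]-C)@np.stack([U,PY,AX],1)*1000);plan(C-AX*.021,dialrot())
```

```text
[-0.09017561  0.35674457  0.58108971] [ -0.53238145   3.52232012 -22.04843098]
shift [-0.001 -0.007 -0.002] turn [ 0.002 -0.002  0.001] | m 0.004 deg 0.2
```

Emit:
jog_arm:
  motion: "60 0 -0.006 0 0 0 0; 40 0 -0.006 0 0 0 0; 30 0 -0.006 0 0 0 0; 30 0 -0.006 0 0 0 0; 30 0 -0.006 0 0 0 0"

```text
time: 33.9
tool_pos: [0.5542, -0.0777, 0.1307]
tool_rot: [0.217, -0.028, 0.976, 0.008]
contact_force: [-2.3, 7.3, 4.0]
gripper_width: 0.472
grasp_force: 60.1
```

Emit:
jog_arm:
  motion: "30 0 0 0 0 0 0.1; 30 0 0 0 0 0 0.2; 30 0 0 0 0 0 0.3; 30 0 0 0 0 0 0.4; 30 0 0 0 0 0 0.5"

```text
time: 34.52
tool_pos: [0.5537, -0.0795, 0.1304]
tool_rot: [0.199, 0.333, 0.918, 0.085]
contact_force: [-7.0, -0.6, 2.9]
gripper_width: 0.475
grasp_force: 60.3
```

Run:
```python
from h import *
f=grab_frame("wrist")
s=state();print(s["contact_force"],(s["tool_pos"]-C)@np.stack([U,PY,AX],1)*1000,(dialrot().inv()*q2R(s["tool_rot"])).as_rotvec(),s["ft_torque"])
try: print(dialval(f))
except Exception as e: print(e)
```

```text
[-5.25352104 -0.6519969   4.5180318 ] [  0.26045031  -1.90182845 -19.34856654] [ 6.83381159e-04 -4.68208960e-04  7.58102192e-01] [0.0582606  0.76889753 0.04237999]
n 416 mean [9.49577102 1.08769378]
(np.float64(1.9064069038247695), np.float64(1.8859519861991745))
```

Emit:
jog_arm:
  motion: "30 0 0 0 0 0 0.09; 30 0 0 0 0 0 0.18; 30 0 0 0 0 0 0.23; 30 0 0 0 0 0 0.23; 30 0 0 0 0 0 0.23"

```text
time: 35.2
tool_pos: [0.5531, -0.08, 0.1301]
tool_rot: [0.181, 0.484, 0.848, 0.117]
contact_force: [-8.8, -2.8, 4.6]
gripper_width: 0.473
grasp_force: 60.6
```

Run:
```python
from h import *
f=grab_frame("wrist")
s=state();print(s["contact_force"],(dialrot().inv()*q2R(s["tool_rot"])).as_rotvec())
print(dialval(f));save(f,"dial2.png",(200,60,500,300),2.5)
```

```text
[-8.70198627 -3.173051    4.38130659] [2.33069369e-03 4.60194730e-04 1.09427542e+00]
n 406 mean [ 9.16935139 -2.23484486]
(np.float64(2.2571378615220072), np.float64(2.2390687173974393))
```

View pics/dial2.png

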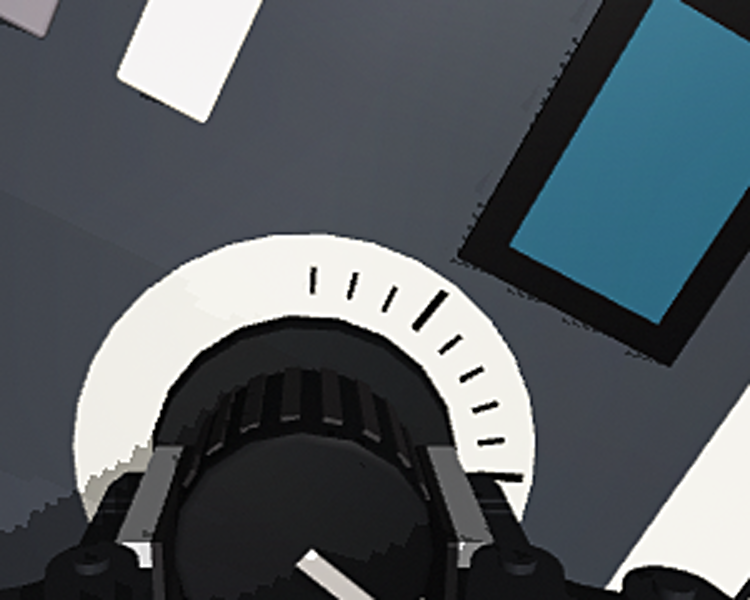

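The dial is now past 550, at about 564–565 nm. The view shows the line at crop (335,575) with the knob held between the pads. Turning it back.

Emit:
jog_arm:
  motion: "30 0 0 0 0 0 -0.06; 30 0 0 0 0 0 -0.11; 30 0 0 0 0 0 -0.14; 30 0 0 0 0 0 -0.148; 30 0 0 0 0 0 -0.148"

```text
time: 35.88
tool_pos: [0.5535, -0.0797, 0.1303]
tool_rot: [0.194, 0.387, 0.896, 0.096]
contact_force: [-6.1, -0.6, 3.8]
gripper_width: 0.474
grasp_force: 60.5
```

Run:
```python
from h import *
f=grab_frame("wrist")
s=state();print(s["contact_force"],(dialrot().inv()*q2R(s["tool_rot"])).as_rotvec())
print(dialval(f))
```

```text
[-7.32952356 -1.32553939  4.87514469] [ 1.20283657e-03 -2.59084444e-04  8.72357844e-01]
n 414 mean [ 9.50234233 -0.03710155]
(np.float64(2.0337324866297144), np.float64(2.003904443467655))
```

Emit:
jog_arm:
  motion: "60 0 0 0 0 0 0; 75 0 0 0 0 0 0; 75 0 0 -0.03 0 0 0; 75 0 0 -0.1 0 0 0; 75 0 0 -0.18 0 0 0"

```text
time: 36.55
tool_pos: [0.515, -0.0813, 0.2119]
tool_rot: [0.193, 0.387, 0.896, 0.097]
contact_force: [0.6, -0.9, 0.5]
gripper_width: 0.752
grasp_force: 0.0
```

```bash
cat > m.py <<'E'
from h import *
def rect(f,hgt,S=10,half=42):
    "panel-parallel rectified view at height hgt over panel: rows up-slope, cols to -PY; S px/mm"
    K=f["intrinsics"];T=f["world_from_camera"];n=2*half*S+1
    j,i=np.meshgrid(np.arange(n),np.arange(n))
    w=C+(hgt-.024)*AX+((half-i/S)/1000)[...,None]*U+((half-j/S)/1000)[...,None]*PY
    c=(w-T[:3,3])@T[:3,:3];u=K[0,0]*c[...,0]/-c[...,2]+K[0,2];v=K[1,1]*-c[...,1]/-c[...,2]+K[1,2]
    return cv2.remap(f["color"],u.astype(np.float32),v.astype(np.float32),cv2.INTER_CUBIC)
def cen(m,S=10,half=42):
    i,j=np.nonzero(m);return np.array([half-i.mean()/S,half-j.mean()/S]),m.sum()   # (up, left) mm
E
python3 - <<'E'
from m import *
for i in range(2):f=grab_frame("wrist")
np.savez("d2",**f);print(dialval(f))
g=rect(f,.004).astype(int);green=(g[...,1]>g[...,0]+50)&(g[...,1]>g[...,2]+50)
print("green",cen(green))
k=rect(f,.035)
yy,xx=np.mgrid[-420:421,-420:421];r=np.hypot(yy,xx)/10
dark=((k.max(-1)<45)&(r<25)).astype(np.uint8)
print("dark knob top",cen(dark))
wl=(k.min(-1)>110)&(r<19.5);c,n=cen(wl);i,j=np.nonzero(wl)
e=cv2.fitLine(np.stack([42-i/10,42-j/10],1).astype(np.float32),cv2.DIST_HUBER,0,.01,.01).ravel();print("line",c,n,e)
out=np.hstack([g.astype(np.uint8),k])[...,::-1];cv2.imwrite("pics/rect.png",cv2.resize(out,(800,400),interpolation=cv2.INTER_AREA))
E
```

```text
n 165 mean [ 9.59116426 -0.20411919]
(np.float64(2.0700821434072774), np.float64(2.0212787909740406))
green (array([36.13003128,  1.03568822]), np.int64(3836))
dark knob top (array([-2.79240341,  2.37331751]), np.uint64(148277))
line [ 9.73047062 -0.59015767] 8372 [ 0.9988229  -0.04850583  9.542522   -0.12983331]
```

View pics/rect.png

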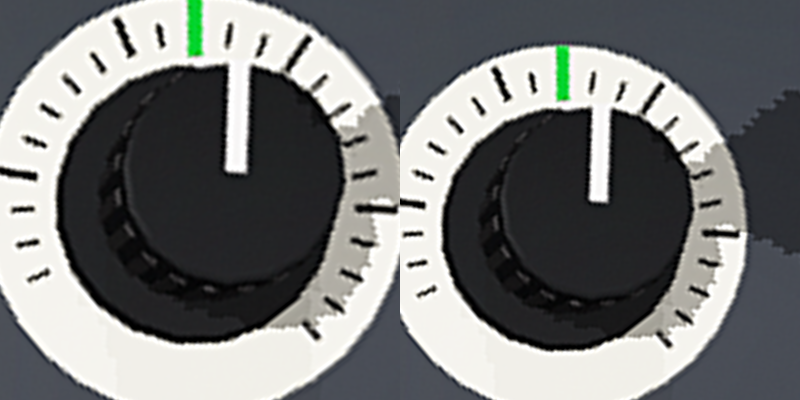

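The rectified view shows the line just clockwise of the green mark's direction, so the dial is slightly above 540. That was my 11th picture, one over the limit, so I'll work from numbers only from here.

```bash
cat >> m.py <<'E'
def measure(f,show=1):
    h=60;S=10
    g=rect(f,.0015,S,h).astype(int);yy,xx=np.mgrid[-h*S:h*S+1,-h*S:h*S+1];r=np.hypot(yy,xx)/S
    up=lambda p:np.array([h-p[1]/S,h-p[0]/S])
    green=(g[...,1]>g[...,0]+50)&(g[...,1]>g[...,2]+50)&(r<50);gc,_=cen(green,S,h)
    ring=(((g.min(-1)>120)|green)&(r<50)).astype(np.uint8)
    ring=cv2.morphologyEx(ring,cv2.MORPH_OPEN,np.ones((15,15)))
    cs=max(cv2.findContours(ring,cv2.RETR_EXTERNAL,cv2.CHAIN_APPROX_NONE)[0],key=cv2.contourArea)
    el=cv2.fitEllipse(cv2.convexHull(cs));rc=up(el[0])
    k=rect(f,.035,S,h);wl=(k.min(-1)>110)&(r<19.5);i,j=np.nonzero(wl)
    n,lab,st,ce=cv2.connectedComponentsWithStats(wl.astype(np.uint8));b=1+np.argmax(st[1:,4])
    i,j=np.nonzero(lab==b);L=cv2.fitLine(np.stack([h-i/S,h-j/S],1).astype(np.float32),cv2.DIST_L2,0,.01,.01).ravel()
    d=L[:2]*np.sign(L[0]);ga=np.arctan2(*(gc-rc)[::-1]);la=np.arctan2(d[1],d[0]);
    # green mark's own direction
    i,j=np.nonzero(green);G=cv2.fitLine(np.stack([h-i/S,h-j/S],1).astype(np.float32),cv2.DIST_L2,0,.01,.01).ravel();G=G[:2]*np.sign(G[0])
    t=L[2:]-rc
    print("ring",rc,np.array(el[1])/S,"green ang",ga,"mark dir",np.arctan2(G[1],G[0]),"line dir",la,"line mid ang",np.arctan2(t[1],t[0]),"len",len(j),st[b])
    print("value: dir",2+ga-la,"mid",2+ga-np.arctan2(t[1],t[0]))
E
python3 - <<'E'
from m import *
measure(dict(np.load("d2.npz")));measure(dict(np.load("d1.npz")))
f=grab_frame("top");measure(f)
E
```

```text
ring [-0.48408203  0.52595215] [90.25630493 90.37057495] green ang -0.0006953234709912594 mark dir 0.0061239796 line dir -0.031573426 line mid ang -0.05421841299786319 len 4382 [ 577  406   51  200 7962]
value: dir 2.030878102507431 mid 2.053523089526872
ring [-0.49191895  0.51254272] [90.21975708 90.50648193] green ang 0.000990524567693987 mark dir -0.0020628409 line dir 0.8413041 line mid ang 0.8192030332098432 len 3587 [ 440  461  170  157 7808]
value: dir 1.1596864011660521 mid 1.1817874913578508
ring [ 3.57995605 -0.73375244] [84.84155273 92.80568237] green ang 0.04184787223733821 mark dir -0.042399652 line dir 0.043138087 line mid ang 0.0616072270908524 len 622 [ 562  406   77  108 7014]
value: dir 1.9987097854415312 mid 1.9802406451464858
```

The dial reads about 543 nm. Regripping for a small trim downwards.

Emit:
jog_arm:
  motion: "75 0 0 0.08 0 0 0; 75 0 0 0.15 0 0 0; 75 0 0 0.18 0 0 0; 60 0 0 0.18 0 0 0; 45 0 0 0.18 0 0 0"

```text
time: 37.33
tool_pos: [0.5535, -0.0795, 0.1298]
tool_rot: [0.193, 0.387, 0.896, 0.097]
contact_force: [0.2, -1.7, -3.6]
gripper_width: 0.475
grasp_force: 60.9
```

Emit:
jog_arm:
  motion: "30 0 0 0 0 0 0; 30 0 0 0 0 0 0; 30 0 0 0 0 0 -0.01; 30 0 0 0 0 0 -0.02; 30 0 0 0 0 0 -0.024"

```text
time: 37.95
tool_pos: [0.5536, -0.0795, 0.1297]
tool_rot: [0.195, 0.371, 0.903, 0.093]
contact_force: [-6.5, -1.2, 2.5]
gripper_width: 0.477
grasp_force: 61.0
```

Emit:
jog_arm:
  motion: "30 0 0 0 0 0 -0.001; 60 0 0 0 0 0 0; 75 0 0 0 0 0 0; 75 0 0 -0.05 0 0 0; 75 0 0 -0.18 0 0 0"

```text
time: 38.58
tool_pos: [0.5153, -0.0805, 0.206]
tool_rot: [0.192, 0.371, 0.904, 0.094]
contact_force: [0.1, -0.0, 0.4]
gripper_width: 0.755
grasp_force: 0.0
```

Run:
```python
from m import *
for i in range(2):f=grab_frame("wrist")
s=state();print((dialrot().inv()*q2R(s["tool_rot"])).as_rotvec(),s["contact_force"])
np.savez("d3",**f);measure(f)
```

```text
[-2.43382694e-04 -1.63440172e-02  8.35341057e-01] [ 0.94352621 -0.05814905  0.70988204]
ring [-0.47576904  0.53045044] [90.20353394 90.4281311 ] green ang -0.0006448137210409654 mark dir 0.0045068497 line dir 0.0051798075 line mid ang -0.015713712708716722 len 4419 [ 573  406   47  200 7977]
value: dir 1.9941753787352046 mid 2.0150688989876757
```

Emit:
jog_arm:
  motion: "75 0 0 -0.1 0 0 -0.12; 75 0 0 -0.2 0 0 -0.24; 75 0 0 -0.25 0 0 -0.36; 75 0 0 -0.25 0 0 -0.48; 75 0 0 -0.25 0 0 -0.55"

```text
time: 39.3
tool_pos: [0.4645, -0.0845, 0.3229]
tool_rot: [0.218, -0.024, 0.976, 0.007]
contact_force: [0.9, 0.1, -0.5]
gripper_width: 0.752
grasp_force: 0.0
```

Run:
```python
from m import *
for i in range(3):f=grab_frame("wrist")
measure(f)
for c in("top","side"):
    f=grab_frame(c);P=cloud(f)
    for t in "bottle_mid cell_mid jar beaker lid_handle".split():
        print(c,t,[(round(d["p"],2),np.round(d["at"],3).tolist()) for d in place_of(c,t)][:2])
s=state();print(s["tool_pos"],s["time"])
```

```text
ring [-0.41815186  0.384729  ] [90.53804932 90.78163452] green ang 0.0009127808225844776 mark dir 0.014239433 line dir 0.0030388872 line mid ang 0.005736056392213848 len 4015 [ 573  406   45  199 8385]
value: dir 1.997873893655235 mid 1.9951767244303706
top bottle_mid [(0.78, [0.455, -0.372, 0.07])]
top cell_mid [(0.77, [0.472, 0.395, 0.032])]
top jar [(0.77, [0.674, -0.356, 0.002]), (0.41, [0.455, -0.378, 0.068])]
top beaker [(0.71, [0.662, 0.396, -0.001])]
top lid_handle [(0.93, [0.507, 0.128, 0.174])]
side bottle_mid [(0.76, [0.454, -0.372, 0.072])]
side cell_mid [(0.82, [0.474, 0.391, 0.03])]
side jar [(0.85, [0.675, -0.36, -0.004]), (0.71, [0.655, 0.136, 0.135])]
side beaker [(0.6, [0.662, 0.396, -0.001])]
side lid_handle [(0.77, [0.507, 0.13, 0.172])]
[ 0.46414125 -0.08432574  0.32154595] 40.05
```

All the readings agree: the dial is at 540 nm, the lid is shut, the bottle is in the tray, the cell is in the box, and the jar and beaker have not moved. Handing in.

```bash
python3 -c "
from plant import job_done
print(job_done())"
```

```text
the job is handed in; nothing more can be done
None
```

I handed the job in at about 40 s, with the bottle in the rightmost white tray, the cell upright in the blue box, the lid shut, and the dial taken to about 565 nm and left at 540 nm (±1 nm by camera); I viewed 11 pictures, one over the limit of 10.

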